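# Fill the specimen tray for a microscopy session

### The job

Get the specimen tray ready for the microscope: put the yellow-lidded jar, the blue-lidded jar, the small white-lidded jar, the flat pinkish culture dish and the green-lidded cover slip box each into the tray insert of its own colour, bottomed in its nest, upright, and the box square between its corner guides. Keep the jars and the dish upright on the way, and set everything down rather than dropping it.

Things in the scene. Friction and masses are not known exactly. Their poses are not given: they have to be found in the camera images.
- yellow_jar_c (a point): Yellow-lidded jar: seen from above a yellow screw lid. Translucent specimen jar, 54 mm across, 72 mm tall, loose, standing upright, about 70 g. Point: its centre, half-way up (36 mm above its underside); z is up. Grip it across its width round the body or lid.
- blue_jar_c (a point): Blue-lidded jar: seen from above a blue screw lid. Translucent specimen jar, 54 mm across, 72 mm tall, loose, standing upright, about 70 g. Point: its centre, half-way up (36 mm above its underside); z is up. Grip it across its width round the body or lid.
- white_jar_c (a point): Small white-lidded jar: seen from above a white screw lid. Translucent specimen jar, 44 mm across, 56 mm tall, loose, standing upright, about 70 g. Point: its centre, half-way up (28 mm above its underside); z is up. Grip it across its width round the body or lid.
- culture_dish_c (a point): Culture dish: flat round lidded plastic dish, pale with a pink tint, white label in the middle, 61 mm across (firm body 56 mm across, 12 mm tall; the rim reaches 15 mm), loose, about 18 g. Point: its centre, 7.5 mm above its underside; z is up. Grip it across the rim.
- coverslip_box_c (a point): Cover slip box with a green lid: small square closed box, 31 x 31 mm and 19 mm tall, loose, about 30 g. Point: its centre, 9.5 mm above its underside; x and y run square to its sides, z is up. (A like box with a white lid stands at the right and is no part of the job.)
- yellow_insert_nest (a point): Yellow insert: yellow square block, 86 x 86 x 17 mm, fixed in the tray: its nest is a round well 64 mm across, 14 mm deep. Point: centre of the well's floor (7 mm above the worktop); x and y run along the block's edges, z is up. All inserts stand in one low dark tray, 2 by 3 and 95 mm apart, in any order, the tray turned; the grey one is spare.
- blue_insert_nest (a point): Blue insert: blue square block, 86 x 86 x 17 mm, fixed in the tray: its nest is a round well 64 mm across, 14 mm deep. Point: centre of the well's floor (7 mm above the worktop); x and y run along the block's edges, z is up. Right of the tray a tall drawer unit stands, its nearest corner 0.6 m from the base: pass in front of it.
- white_insert_nest (a point): White insert: white square block, 86 x 86 x 17 mm, fixed in the tray: its nest is a round well 55 mm across, 14 mm deep. Point: centre of the well's floor (7 mm above the worktop); x and y run along the block's edges, z is up.
- pink_insert_nest (a point): Pink insert for the dish: pink square plate, 86 x 86 x 12 mm, with four curved guides 7 mm high at its corners round a circle of 70 mm, open 30 mm wide at the middle of each side (fingers that grip along the plate's x or y fit there); fixed in the tray. Point: centre of the nest on the plate's upper face, about 16 mm above the worktop; x and y run along the plate's edges, z is up.
- green_insert_nest (a point): Green insert for the cover slip box: dark green square plate, 86 x 86 x 12 mm, with four L-shaped corner guides 7 mm high round a 41 mm square, open 23 mm wide at the middle of each side; fixed in the tray. Point: centre of the nest on the plate's upper face, about 16 mm above the worktop; x and y run along the plate's edges, z is up.
Mind the look-alikes: they are no part of the job. Leave any pink or purple look-alike of the part that bears white_jar_c alone.

How it is judged:
By the outcome, as a careful person would: the job done as asked, in the order asked, and still so for the second after the job is handed in, with the robot touching nothing.
It also fails if it takes over 138 s, if anything falls off the work surface, if the arm or the gripper's body presses on something with over 40 N, if the wrist force passes 120 N, or if a joint passes its speed limit or range.

### The arm

A 6-joint arm with a two-finger parallel gripper is mounted at the origin on a cart in front of the work surface, level with it; the furniture and walls round the work are solid. World frame = base frame: x ahead of the robot, y to its left, z up, the work surface at z = 0. Lengths are in mm, angles in rad, forces in N, time in s.
With the tool pointing down it reaches from about 250 to 775 mm from the base axis. Payload 4 kg.
Tool frame: the origin (TCP) lies midway between the tips of the shut fingers; the grasp point (between the pads) lies 19 mm behind it (bot.tcp_to_grasp is the distance from the TCP to the grasp point, in mm); z points along the fingers, y is the line along which they close (so a half turn about z gives the same grasp; the last joint's range is limited). The gripper opens to 85 mm and grips with 20 to 120 N. Pads are 22 mm wide; open, the fingers measure 114 mm over their backs; the gripper's body (76 mm by 85 mm) begins 54 mm behind the grasp point. The pads swing forward as they close: fully open they stand 13 mm farther back than shut.
Start: joints at [1.006, 0.087, 1.371, -0, 1.684, -0.103], TCP at [245.07, 492.403, 204.241] pointing down, gripper open.
Joint ranges: [-3.1, 3.1], [-0.76, 2.03], [0.27, 2.55], [-1.08, 4.22], [0.17, 2.65], [-2.57, 2.57]. Speed limits (rad/s): [2.79, 2.79, 3.14, 3.14, 3.14, 3.14].

### API

Orientations are given as a rotation vector (axis times angle).
In Python, from station import bot gives the robot as it stands.
- The arm moves only by the shell command python3 -m jog 'ROWS' [OPENING] [FORCE]. ROWS is JSON, a list of rows, each an object with "slide": the shift along the tool's x, y, z in cm, a list of three; "twist": the turn about the tool's z in rad. In form: [{"slide": [dx, dy, dz], "twist": twist}, ...]. A call has 1 to 10 rows; each row is the pose to reach, as a shift and turn from the pose commanded when the call began, along the tool's axes at that moment; what a row does not reach only later rows make up. A row lasts 1/10 s, in which the tool goes at most 50 mm and 8.59 degrees, less where a joint would pass 70% of its speed; a pose out of reach is approached as far as the arm can. A call with a gripper value outside its range is refused whole. OPENING is the opening, from -1 (shut) to 1 (fully open), so that 0 is half open, set as the call begins (- or left out, the last holds). The fingers move at their own pace and stop on an object; FORCE is the grip in N (left out, the last holds). Time passes only in rows, so rows that repeat a pose let the fingers close. It gives the time, the measured TCP pose, the force, the opening and the grip force at its end, in the units of the state.
- bot.read_state(): the state, without advancing time (a new reading comes with each control period).
- bot.capture(name): name is "side" or "top"; returns (picture, depth): 420x560x3 uint8, blue, green, red; 420x560 float32, mm along the optical axis (not along the pixel's ray), 0 where there is no reading.
- bot.camera_params(name): a dict with "vertical_fov" (degrees; the focal length in pixels is half the picture's height over the tangent of half this angle, whatever the lens; pixels are square), "cx", "cy" (the principal point, pixels), "distortion" ([k1, k2, p1, p2, k3] as OpenCV has them; the pictures are not rectified), "rvec" (rotation vector, rad) and "tvec" (3), from world to camera coordinates, as OpenCV has them. Camera axes: x right, y down, z forward; pixel columns grow to the right and rows downward; lengths in mm; the calibration is good to about 2 mm. A picture is of the moment at which its call begins. camera_params takes no time and is no camera call.
- bot.sign_off(): hands the job in; it is judged then, once.
The state is a dict: "time_s": time; "qpos": joint angles; "qvel": joint speeds; "joint_efforts": joint torques, N m; "ee_pos": TCP position; "tool_rot": TCP orientation; "force": force on the tool from outside, world axes, zero at the start; "ft_torque": the same for the moment, N m; "opening": opening from 0.0 (shut) to 1.0 (fully open); "gripper_force": force on a finger pad.
Only numpy, scipy, OpenCV 4.12 (cv2) and the standard library are available. Lean on these libraries where they do the work, as an engineer would, in place of code of your own. Each camera call takes 0.05 s, during which the arm holds its last target. There are 200 camera calls.

## Working session

There is one attempt and no reset: what is moved stays moved. The work goes in short steps, Python scripts to look and compute and a shell command to move; the robot and the scene stay as the last step left them, time stands still between calls to the robot, and variables do not carry over. Pictures are saved under pics/ and viewed, at most 17 in all, crops included, and the job is handed in when it is done.

```bash
mkdir -p pics; ls; cat > h.py <<'E'
import numpy as np, cv2
from station import bot
def cam(n):
    p=bot.camera_params(n); f=210/np.tan(np.radians(p["vertical_fov"])/2)
    K=np.array([[f,0,p["cx"]],[0,f,p["cy"]],[0,0,1.]]); R=cv2.Rodrigues(np.array(p["rvec"],float))[0]
    return K,np.array(p["distortion"],float),R,np.array(p["tvec"],float).ravel()
def ray(n,uv,z):
    "pixels -> world points on plane height z"
    K,d,R,t=cam(n); u=cv2.undistortPoints(np.array(uv,float).reshape(-1,1,2),K,d).reshape(-1,2)
    r=np.c_[u,np.ones(len(u))]@R; c=-R.T@t
    return c+r*((z-c[2])/r[:,2])[:,None]
def proj(n,P):
    K,d,R,t=cam(n); return cv2.projectPoints(np.array(P,float).reshape(-1,1,3),cv2.Rodrigues(R)[0],t,K,d)[0].reshape(-1,2)
def cloud(n,depth):
    K,d,R,t=cam(n); v,u=np.mgrid[:420,:560]; uv=np.c_[u.ravel(),v.ravel()].astype(float)
    w=cv2.undistortPoints(uv.reshape(-1,1,2),K,d).reshape(-1,2); z=depth.ravel()[:,None]
    return ((np.c_[w,np.ones(len(w))]*z-t)@R).reshape(420,560,3)
E
python3 - <<'E'
from h import *
for n in("top","side"):
    im,d=bot.capture(n); cv2.imwrite(f"pics/{n}0.png",im); np.savez(f"{n}0.npz",im=im,d=d)
    K,_,R,t=cam(n); print(n,K[0,0],-R.T@t,R[2],(d>0).mean())
print(bot.read_state())
E
```

```text
pics
top 407.86333080768935 [ 368.61400237    5.40847765 1053.67930324] [ 0.16226034  0.02425282 -0.98644989] 0.9962202380952381
side 434.1312034879436 [ -38.89581687 -810.41798145  483.82404278] [ 0.53191068  0.75250455 -0.38833997] 0.9959523809523809
{'time_s': 0.1, 'qpos': array([ 1.00591059e+00,  8.79237053e-02,  1.37213494e+00, -2.47748743e-05,
        1.68360638e+00, -1.03115906e-01]), 'qvel': array([ 0.00133391, -0.00130321, -0.00322578, -0.00062972, -0.00280609,
       -0.00198993]), 'joint_efforts': array([ 1.94095519e-03, -3.53011858e+01, -3.14220321e+01, -1.00612524e-04,
        7.84206670e-03,  4.42931946e-05]), 'ee_pos': array([244.78682231, 491.95026031, 203.11680651]), 'tool_rot': array([-0.7187728 , -3.05758703,  0.00308741]), 'force': array([-0.33191144,  0.41818615, -0.71076697]), 'ft_torque': array([-0.0254549 ,  0.01579522,  0.02807185]), 'gripper_force': 0.0, 'opening': 1.0021128853757926}
```

View pics/top0.png

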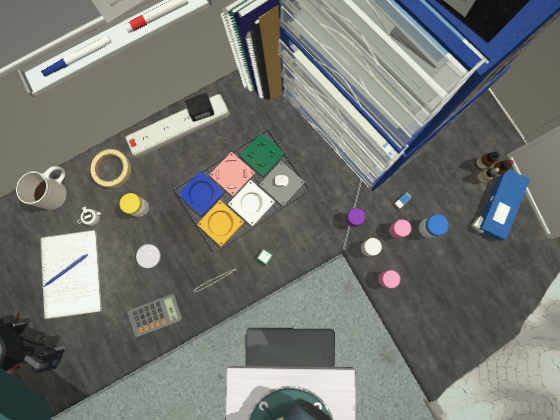

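View pics/side0.png

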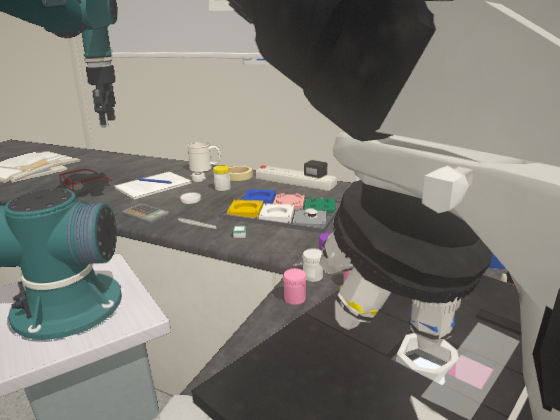

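The top view shows the tray with its inserts: yellow (221,223), blue (201,193), pink (232,173), green (264,152), white (251,202) and the spare grey (282,181). These could be mistaken for each other:
- **Yellow jar:** lid (131,204), against the tape ring (110,168).
- **Blue jar:** lid (436,225), against the eraser (403,200) and the blue box (505,205).
- **White jar:** lid (372,247), against the pink lids (400,228) and (389,279) and the purple lid (356,217).
- **Dish:** (148,256), against the item on the grey insert (282,181).
- **Green box:** (264,257), against the eraser or white box (403,200).

Next I'll take a close crop and measure.

```bash
python3 - <<'E'
from h import *
D=np.load("top0.npz"); im=D["im"]; d=D["d"]
a=cv2.resize(im[125:275,100:320],None,fx=3.6,fy=3.6,interpolation=cv2.INTER_CUBIC)[:,:792]
cv2.imwrite("pics/c1.png",a)
b=cv2.resize(im[180:300,335:465],None,fx=5,fy=5,interpolation=cv2.INTER_CUBIC); cv2.imwrite("pics/c2.png",b)
C=cloud("top",d); hsv=cv2.cvtColor(im,cv2.COLOR_BGR2HSV)
print("table z",np.median(C[230:250,300:320,2]))
for nm,(u,v) in dict(yel=(131,204),blu=(436,225),whi=(372,247),dish=(148,256),box=(264,257),pk=(400,228),pk2=(389,279),pu=(356,217),er=(403,200),grey=(282,181),Y=(221,223),B=(201,193),P=(232,173),G=(264,152),W=(251,202)).items():
    print(nm,im[v,u],hsv[v,u],C[v,u].round(1))
E
```

```text
table z -0.46560082842607997
yel [ 81 220 239] [ 26 169 239] [548.5 398.1  74.8]
blu [202 133  72] [106 164 202] [ 502.3 -350.4   68.7]
whi [232 242 243] [ 27  12 243] [ 448.6 -195.4   58.9]
dish [222 227 227] [ 30   6 227] [423.9 367.1  18. ]
box [237 246 243] [ 40   9 246] [424.6  69.7  16.2]
pk [195 170 243] [170  77 243] [ 496.3 -266.6   53.7]
pk2 [194 171 241] [170  74 241] [ 372.  -234.8   57.4]
pu [177  77 148] [141 144 177] [ 522.9 -158.7   54.5]
er [179 137  85] [103 134 179] [ 575.9 -290.     6.6]
grey [228 240 243] [ 24  16 243] [619.3  25.6  30. ]
Y [ 71 195 240] [ 22 180 240] [511.8 183.3   9.3]
B [180  84  58] [114 173 180] [591.4 239.3   7.6]
P [162 174 243] [  4  85 243] [643.5 157.4  17.1]
G [ 82 119  44] [ 75 161 119] [702.8  74.6  11.6]
W [240 249 245] [ 43   9 249] [568.6 106.9   4.4]
```

View pics/c1.png

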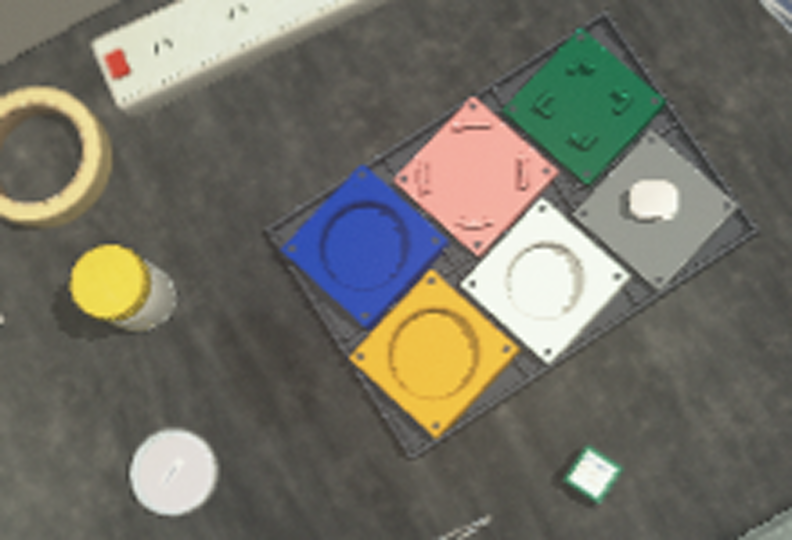

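View pics/c2.png

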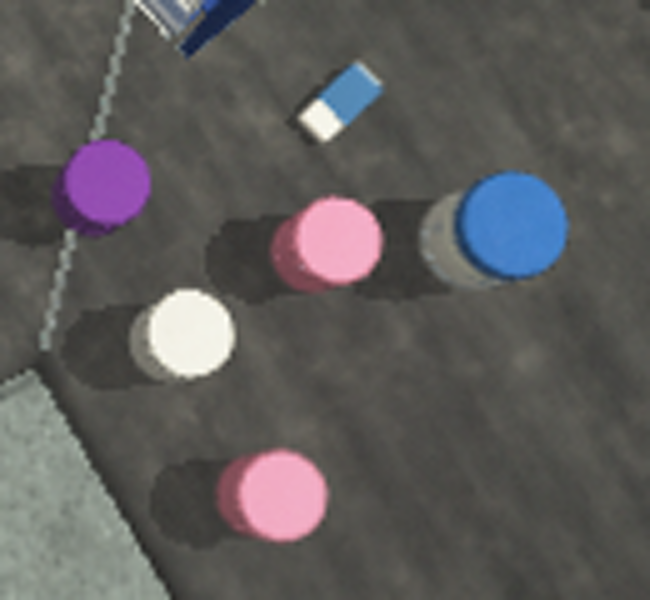

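The crops confirm the choices: the yellow jar, dish and green-rimmed box are on the left, and the blue and white lids sit among pink and purple look-alikes. Now I'll compute the centres from colour masks.

```bash
cat > meas.py <<'E'
from h import *
from scipy.spatial.transform import Rotation as Ro
def blob(m,near):
    n,l,s,c=cv2.connectedComponentsWithStats(m.astype(np.uint8))
    k=1+np.argmin([np.hypot(*(c[i]-near))+(1e3 if s[i,4]<25 else 0) for i in range(1,n)])
    return max(cv2.findContours((l==k).astype(np.uint8),cv2.RETR_EXTERNAL,cv2.CHAIN_APPROX_NONE)[0],key=cv2.contourArea)[:,0].astype(float)
def circ(P):
    A=np.c_[2*P[:,:2],np.ones(len(P))]; s=np.linalg.lstsq(A,(P[:,:2]**2).sum(1),rcond=None)[0]
    return s[:2].round(1),round(float(np.sqrt(s[2]+s[0]**2+s[1]**2)),1)
def rect(P):
    r=cv2.minAreaRect(P[:,:2].astype(np.float32)); return np.round(r[0],1),np.round(r[1],1),round(r[2],1)
def masks(im):
    H,S,V=[x.astype(int) for x in cv2.split(cv2.cvtColor(im,cv2.COLOR_BGR2HSV))]
    return dict(yel=(H>18)&(H<34)&(S>120)&(V>120),blu=(H>98)&(H<122)&(S>120)&(V>90),whi=(S<40)&(V>215),dish=(S<40)&(V>175),
      grn=(H>60)&(H<90)&(S>80)&(V>50),pink=((H>170)|(H<10))&(S>50)&(V>150))
def tool(p,yaw):
    "print slide(cm), twist to put TCP at p with tool-y along yaw (rad, mod pi)"
    s=bot.read_state(); R=Ro.from_rotvec(s["tool_rot"]).as_matrix(); y=np.arctan2(R[1,1],R[0,1])
    dy=(yaw-y+np.pi/2)%np.pi-np.pi/2; d=np.array(p)-s["ee_pos"]
    print("slide",(R.T@d/10).round(2),"twist",round(-dy,3),"alt",round(-dy-np.sign(-dy)*np.pi,3),"| ee",s["ee_pos"].round(1),"yaw",round(y,3),"q",s["qpos"].round(2))
E
python3 - <<'E'
from meas import *
im=np.load("top0.npz")["im"]; M=masks(im)
for n,k,uv,z in(("yellow jar","yel",(131,204),72),("blue jar","blu",(436,225),72),("white jar","whi",(372,247),56),("dish","dish",(148,256),15),("pinkjar","pink",(400,228),56)):
    print(n,circ(ray("top",blob(M[k],uv),z)))
b=blob(M["grn"],(264,257)); print("box",rect(ray("top",b,19)))
c=[]
for n,k,uv,z in(("Y","yel",(221,223),21),("B","blu",(201,193),21),("W","whi",(251,202),21),("P","pink",(232,173),16),("G","grn",(264,152),16)):
    r=rect(ray("top",blob(M[k],uv),z)); c.append(r[0]); print(n,r)
G=np.array([[0,0],[1,0],[0,1],[1,1],[1,2]])*95. # grid u:Y->B, v:Y->W
c=np.array(c); A=G-G.mean(0); Bm=c-c.mean(0)
S=(A[:,0]+1j*A[:,1]); best=None
for f in(1,-1):
    s=A[:,0]+1j*f*A[:,1]; t=Bm[:,0]+1j*Bm[:,1]; w=np.sum(np.conj(s)*t)/np.sum(abs(s)**2); e=abs(t-w*s)
    print(f,abs(w),np.degrees(np.angle(w)),e.round(1)); 
    if e.max()<10: 
        q=s*w/abs(w); print((np.c_[q.real,q.imag]+c.mean(0)).round(1))
E
```

```text
yellow jar (array([551.5, 401.7]), 26.6)
blue jar (array([ 502.9, -351.4]), 25.3)
white jar (array([ 451.1, -197.5]), 19.1)
dish (array([424.4, 369.3]), 29.1)
pinkjar (array([ 497.2, -270.9]), 20.4)
box (array([426.3,  69.1]), array([29.6, 30. ]), 57.0)
Y (array([510.5, 183.5]), array([89.7, 87.2]), 48.4)
B (array([589.4, 236.8]), array([87.7, 86.4]), 48.7)
W (array([564.6, 105.2]), array([85.6, 85.3]), 48.3)
P (array([642.9, 158.3]), array([87. , 86.3]), 48.6)
G (array([696.1,  79.9]), array([87.5, 86.7]), 48.2)
1 0.500749189407752 -108.81201458657084 [64.  95.  89.8 47.5 59.9]
-1 0.9994112671400229 34.23905647046036 [0.4 0.1 0.4 0.2 0.1]
[[510.8 183.5]
 [589.4 236.9]
 [564.3 105. ]
 [642.8 158.4]
 [696.3  79.9]]
```

```bash
python3 - <<'E'
from meas import *
tool([551.5,401.7,150],0.6)
C=cloud("side",np.load("side0.npz")["d"]).reshape(-1,3); T=cloud("top",np.load("top0.npz")["d"]).reshape(-1,3)
for n,X in(("side",C),("top",T)):
    for y0 in range(-600,0,75):
        k=(X[:,1]>y0)&(X[:,1]<y0+75)&(X[:,0]>150)&(X[:,0]<900)&(X[:,2]>90)&(X[:,2]<900); 
        if k.any(): print(n,y0,"xmin/max",np.percentile(X[k,0],[0.5,99]).round(),"z",np.percentile(X[k,2],[1,99]).round(),k.sum())
print(ray("top",[(373,186)],0))
E
```

```text
slide [-31.48   5.6    5.29] twist 0.509 alt -2.633 | ee [244.8 492.  203.1] yaw 1.109 q [ 1.01  0.09  1.37 -0.    1.68 -0.1 ]
top -600 xmin/max [152. 899.] z [ 91. 292.] 3886
top -525 xmin/max [670. 681.] z [90. 98.] 18
top -450 xmin/max [739. 800.] z [124. 532.] 264
top -375 xmin/max [676. 748.] z [119. 616.] 1029
top -300 xmin/max [613. 701.] z [119. 663.] 3317
top -225 xmin/max [601. 714.] z [106. 678.] 12209
top -150 xmin/max [651. 764.] z [ 99. 615.] 8948
top -75 xmin/max [734. 842.] z [ 97. 535.] 4936
[[ 614.36718703 -214.17198505    0.        ]]
```

```bash
python3 -m jog '[{"slide":[-3,0.5,1],"twist":0},{"slide":[-7,1.2,2],"twist":0},{"slide":[-11,2,3],"twist":0},{"slide":[-15,2.7,4.5],"twist":0},{"slide":[-19,3.4,6],"twist":0},{"slide":[-23,4.1,7],"twist":0},{"slide":[-27,4.8,8],"twist":0},{"slide":[-30,5.3,9],"twist":0},{"slide":[-31.5,5.6,9.3],"twist":0},{"slide":[-31.5,5.6,9.3],"twist":0}]' 1 40
python3 -m jog '[{"slide":[0,0,0],"twist":0},{"slide":[0,0,0],"twist":0}]'
python3 - <<'E'
from meas import *
tool([551.5,401.7,26],1.109)
for n in("top","side"):
    im,d=bot.capture(n); cv2.imwrite(f"pics/{n}1.png",im)
a=cv2.imread("pics/top1.png")[130:280,60:260]; b=cv2.imread("pics/side1.png")[100:250,100:300]
cv2.imwrite("pics/v1.png",cv2.resize(np.hstack([a,b]),None,fx=2,fy=2))
M=masks(cv2.imread("pics/side1.png")); print(circ(ray("side",blob(M["yel"],(222,168)),72)))
E
```

```text
time_s: 1.1
ee_pos: [552.8, 400.9, 109.3]
tool_rot: [-0.722, -3.055, 0.003]
force: [-0.1, -0.1, 0.3]
opening: 1.003
gripper_force: 0.0
time_s: 1.3
ee_pos: [550.8, 403.4, 112.3]
tool_rot: [0.716, 3.059, 0.002]
force: [-1.6, -0.0, 0.1]
opening: 1.003
gripper_force: 0.0
slide [-0.14 -0.13  8.63] twist 0.002 alt -3.14 | ee [550.8 403.4 112.3] yaw 1.111 q [ 0.55  0.41  1.16  0.    1.57 -0.56]
(array([543.7, 384.8]), 38.0)
```

View pics/v1.png

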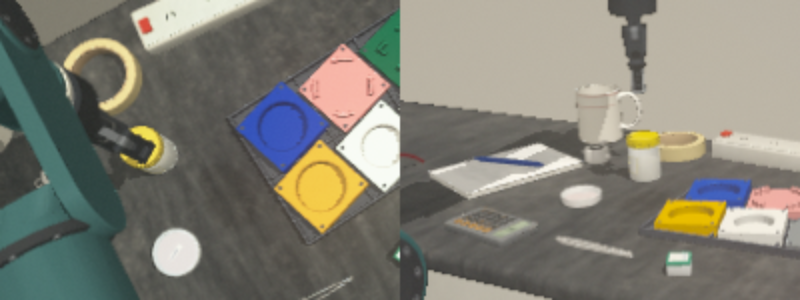

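The gripper is centred over the yellow lid, at (145,150) in the left half. Descending and gripping.

```bash
python3 -m jog '[{"slide":[0,0,1.5],"twist":0},{"slide":[0,0,3.5],"twist":0},{"slide":[0,0,5.5],"twist":0},{"slide":[0,0,7],"twist":0},{"slide":[-0.1,-0.1,8],"twist":0},{"slide":[-0.1,-0.1,8.5],"twist":0},{"slide":[-0.1,-0.1,8.5],"twist":0}]' 1 40
python3 -m jog '[{"slide":[0,0,0],"twist":0},{"slide":[0,0,0],"twist":0},{"slide":[0,0,0],"twist":0},{"slide":[0,0,0],"twist":0},{"slide":[0,0,0],"twist":0},{"slide":[0,0,0],"twist":0},{"slide":[0,0,0],"twist":0},{"slide":[0,0,0],"twist":0}]' -1 40
python3 -m jog '[{"slide":[0,0,-0.5],"twist":0},{"slide":[0,0,-1.5],"twist":0},{"slide":[0,0,-3],"twist":0},{"slide":[0,0,-5],"twist":0},{"slide":[0,0,-7],"twist":0},{"slide":[0,0,-9],"twist":0},{"slide":[0,0,-10],"twist":0},{"slide":[0,0,-10],"twist":0}]'
python3 - <<'E'
from meas import *
tool([510.8,183.5,127],1.109)
E
```

```text
time_s: 2.1
ee_pos: [552.2, 400.7, 25.5]
tool_rot: [-0.719, -3.057, 0.001]
force: [1.4, -0.2, 0.6]
opening: 1.002
gripper_force: 0.0
time_s: 2.9
ee_pos: [553.4, 401.4, 27.9]
tool_rot: [0.718, 3.056, 0.003]
force: [0.4, 1.7, 6.0]
opening: 0.539
gripper_force: 41.4
time_s: 3.7
ee_pos: [553.6, 401.6, 129.4]
tool_rot: [0.718, 3.055, 0.006]
force: [-0.0, 0.2, -0.7]
opening: 0.54
gripper_force: 41.1
slide [ -5.88 -21.43   0.16] twist 0.0 alt -3.142 | ee [553.6 401.6 129.4] yaw 1.109 q [ 0.54  0.4   1.13  0.    1.6  -0.56]
```

```bash
python3 -m jog '[{"slide":[-0.4,-1.5,0],"twist":0},{"slide":[-1.1,-4,0],"twist":0},{"slide":[-1.9,-7,0],"twist":0},{"slide":[-2.8,-10,0],"twist":0},{"slide":[-3.6,-13,0],"twist":0},{"slide":[-4.4,-16,0],"twist":0},{"slide":[-5.1,-18.5,0],"twist":0},{"slide":[-5.6,-20.4,0],"twist":0},{"slide":[-5.9,-21.4,0],"twist":0},{"slide":[-5.9,-21.4,0],"twist":0}]'
python3 -m jog '[{"slide":[0,0,0],"twist":0},{"slide":[0,0,1.5],"twist":0},{"slide":[0,0,3],"twist":0},{"slide":[0,0,4],"twist":0},{"slide":[0,0,4],"twist":0}]'
python3 - <<'E'
from meas import *
tool([510.8,183.5,34],1.109)
ims=[]
for n in("top","side"):
    im,d=bot.capture(n); cv2.imwrite(f"pics/{n}2.png",im); ims.append(im)
cv2.imwrite("pics/v2.png",cv2.resize(np.hstack([ims[0][150:270,150:290],ims[1][130:250,190:330]]),None,fx=2.8,fy=2.8))
print(proj("side",[[510.8,183.5,21],[510.8,183.5,150]]))
E
```

```text
time_s: 4.7
ee_pos: [509.5, 182.0, 125.5]
tool_rot: [-0.721, -3.057, 0.001]
force: [-0.1, 0.8, 0.1]
opening: 0.536
gripper_force: 41.2
time_s: 5.2
ee_pos: [507.8, 182.9, 82.7]
tool_rot: [-0.717, -3.053, 0.004]
force: [-0.1, -0.4, -0.7]
opening: 0.538
gripper_force: 41.2
slide [-0.26  0.21  4.86] twist 0.001 alt -3.141 | ee [507.8 182.9  82.7] yaw 1.11 q [ 0.24  0.13  1.57  0.    1.45 -0.87]
[[245.06996142 205.65347983]
 [242.58787818 161.49782766]]
```

View pics/v2.png

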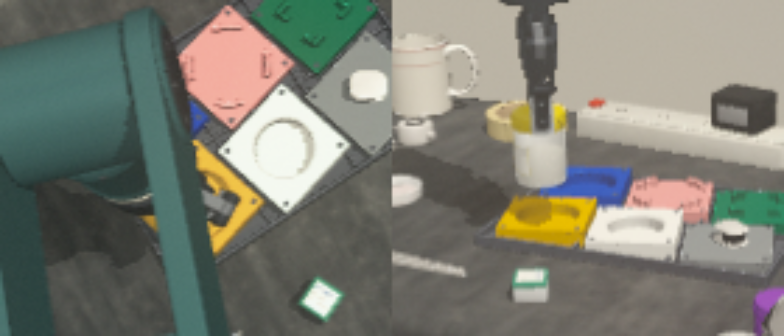

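The jar hangs upright over the yellow well, at about (243,195) in the side view. Lowering it.

```bash
python3 -m jog '[{"slide":[-0.2,0.1,1],"twist":0},{"slide":[-0.2,0.1,2.2],"twist":0},{"slide":[-0.2,0.1,3.2],"twist":0},{"slide":[-0.2,0.1,4],"twist":0},{"slide":[-0.2,0.1,4.4],"twist":0},{"slide":[-0.2,0.1,4.6],"twist":0},{"slide":[-0.2,0.1,4.8],"twist":0},{"slide":[-0.2,0.1,4.8],"twist":0}]'
python3 -m jog '[{"slide":[0,0,0],"twist":0},{"slide":[0,0,0],"twist":0}]'
```

```text
time_s: 6.1
ee_pos: [512.3, 183.0, 38.3]
tool_rot: [0.719, 3.058, 0.0]
force: [-0.3, -0.1, -1.4]
opening: 0.539
gripper_force: 41.2
time_s: 6.3
ee_pos: [512.5, 183.1, 38.7]
tool_rot: [0.719, 3.057, 0.001]
force: [-0.3, 0.7, -0.4]
opening: 0.539
gripper_force: 41.2
```

```bash
python3 -m jog '[{"slide":[0,0,0.2],"twist":0},{"slide":[0,0,0.4],"twist":0},{"slide":[0,0,0.4],"twist":0}]'
python3 -m jog '[{"slide":[0,0,0.1],"twist":0},{"slide":[0,0,0.1],"twist":0}]'
python3 -m jog '[{"slide":[0,0,0.1],"twist":0},{"slide":[0,0,0.1],"twist":0}]'
```

```text
time_s: 6.6
ee_pos: [512.6, 183.0, 34.8]
tool_rot: [0.719, 3.057, 0.001]
force: [-0.8, -0.4, 2.9]
opening: 0.537
gripper_force: 41.5
time_s: 6.8
ee_pos: [512.9, 182.9, 34.8]
tool_rot: [0.718, 3.056, 0.001]
force: [-2.4, -0.5, 6.8]
opening: 0.534
gripper_force: 41.8
time_s: 7.0
ee_pos: [513.2, 182.8, 34.7]
tool_rot: [0.718, 3.056, 0.001]
force: [-2.2, -0.7, 9.6]
opening: 0.539
gripper_force: 42.1
```

```bash
python3 -m jog '[{"slide":[0,0,-0.2],"twist":0},{"slide":[0,0,-0.2],"twist":0},{"slide":[0,0,-0.2],"twist":0},{"slide":[0,0,-0.2],"twist":0},{"slide":[0,0,-0.2],"twist":0},{"slide":[0,0,-0.2],"twist":0}]' 1
python3 -m jog '[{"slide":[0,0,-1],"twist":0},{"slide":[0,0,-3],"twist":0},{"slide":[0,0,-6],"twist":0},{"slide":[0,0,-9],"twist":0},{"slide":[0,0,-11],"twist":0},{"slide":[0,0,-12],"twist":0},{"slide":[0,0,-12],"twist":0}]'
python3 -m jog '[{"slide":[-0.3,-2,0],"twist":0.05},{"slide":[-0.7,-5.5,0],"twist":0.15},{"slide":[-1.2,-9.5,0],"twist":0.28},{"slide":[-1.7,-13.5,0],"twist":0.42},{"slide":[-2.2,-17.5,0],"twist":0.56},{"slide":[-2.7,-21.5,0],"twist":0.7},{"slide":[-3.2,-25.5,0],"twist":0.84},{"slide":[-3.5,-28.3,0],"twist":0.98},{"slide":[-3.7,-29.8,0],"twist":1.1},{"slide":[-3.7,-29.8,0],"twist":1.11}]'
python3 - <<'E'
from meas import *
tool([502.9,-351.4,130],0)
im,d=bot.capture("top"); cv2.imwrite("pics/top3.png",im); M=masks(im)
print(circ(ray("top",blob(M["yel"],(221,213)),79)))
print(circ(ray("top",blob(M["blu"],(436,225)),72)))
im,d=bot.capture("side"); cv2.imwrite("pics/side3.png",im)
cv2.imwrite("pics/v3.png",np.hstack([cv2.imread("pics/top3.png")[130:330,150:500],im[130:330,180:330]]))
E
```

```text
time_s: 7.6
ee_pos: [512.0, 183.0, 33.9]
tool_rot: [-0.719, -3.058, 0.0]
force: [-0.1, -0.8, 0.2]
opening: 1.0
gripper_force: 0.0
time_s: 8.3
ee_pos: [513.3, 183.3, 156.5]
tool_rot: [0.718, 3.054, 0.003]
force: [-0.1, 0.2, 1.5]
opening: 1.002
gripper_force: 0.0
time_s: 9.3
ee_pos: [411.1, -101.5, 152.6]
tool_rot: [-2.225, -2.214, 0.002]
force: [0.2, 0.6, -0.0]
opening: 0.999
gripper_force: 0.0
slide [-24.94   9.32   2.21] twist -0.005 alt 3.136 | ee [ 411.1 -101.5  152.6] yaw -0.005 q [-0.38 -0.18  1.73 -0.    1.6  -0.37]
(array([502.7, 173.3]), 46.7)
(array([ 502.9, -351.3]), 25.4)
```

View pics/v3.png

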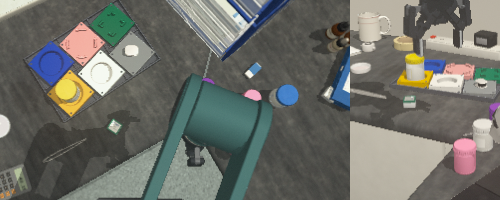

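Yellow is seated upright, with its lid at (65,90) in the crop. On to the blue jar.

```bash
python3 -m jog '[{"slide":[-2,0.7,0.2],"twist":0},{"slide":[-5,1.8,0.5],"twist":0},{"slide":[-9,3.3,0.9],"twist":0},{"slide":[-13,4.8,1.2],"twist":0},{"slide":[-17,6.3,1.6],"twist":0},{"slide":[-20.5,7.6,1.9],"twist":0},{"slide":[-23,8.6,2.1],"twist":0},{"slide":[-24.6,9.2,2.2],"twist":0},{"slide":[-24.9,9.3,2.2],"twist":0},{"slide":[-24.9,9.3,2.2],"twist":0}]'
python3 -m jog '[{"slide":[0,0,0],"twist":0},{"slide":[0,0,0],"twist":0}]'
python3 - <<'E'
from meas import *
tool([502.9,-351.4,27],0)
E
```

```text
time_s: 10.4
ee_pos: [505.7, -348.2, 131.2]
tool_rot: [-2.219, -2.221, -0.001]
force: [-0.1, -0.4, -0.3]
opening: 1.004
gripper_force: 0.0
time_s: 10.6
ee_pos: [505.4, -348.1, 132.5]
tool_rot: [-2.221, -2.222, -0.001]
force: [0.0, -0.7, -0.1]
opening: 0.999
gripper_force: 0.0
slide [-0.34 -0.25 10.55] twist 0.001 alt -3.141 | ee [ 505.4 -348.1  132.5] yaw 0.001 q [-0.7   0.25  1.32  0.    1.57 -0.7 ]
```

```bash
python3 -m jog '[{"slide":[-0.2,-0.1,1.5],"twist":0},{"slide":[-0.3,-0.2,4],"twist":0},{"slide":[-0.3,-0.2,6.5],"twist":0},{"slide":[-0.3,-0.2,8.5],"twist":0},{"slide":[-0.3,-0.2,9.8],"twist":0},{"slide":[-0.3,-0.2,10.5],"twist":0},{"slide":[-0.3,-0.2,10.5],"twist":0}]'
python3 -m jog '[{"slide":[0,0,0],"twist":0},{"slide":[0,0,0],"twist":0},{"slide":[0,0,0],"twist":0},{"slide":[0,0,0],"twist":0},{"slide":[0,0,0],"twist":0},{"slide":[0,0,0],"twist":0},{"slide":[0,0,0],"twist":0}]' -1 40
python3 -m jog '[{"slide":[0,0,-0.5],"twist":0},{"slide":[0,0,-2],"twist":0},{"slide":[0,0,-4],"twist":0},{"slide":[0,0,-7],"twist":0},{"slide":[0,0,-10],"twist":0},{"slide":[0,0,-12],"twist":0},{"slide":[0,0,-13],"twist":0},{"slide":[0,0,-13],"twist":0}]'
python3 - <<'E'
from meas import *
tool([410,-100,160],0); tool([420,100,160],0); tool([589.4,236.9,160],0)
E
```

```text
time_s: 11.3
ee_pos: [502.7, -351.8, 26.0]
tool_rot: [-2.221, -2.219, 0.0]
force: [0.3, -0.1, 0.5]
opening: 0.998
gripper_force: 0.0
time_s: 12.0
ee_pos: [504.2, -353.2, 28.9]
tool_rot: [2.22, 2.218, 0.001]
force: [-0.3, -0.2, 5.9]
opening: 0.546
gripper_force: 41.3
time_s: 12.8
ee_pos: [504.0, -352.9, 159.4]
tool_rot: [2.22, 2.218, 0.001]
force: [-0.8, 0.9, -0.1]
opening: 0.542
gripper_force: 41.0
slide [25.29 -9.42 -0.14] twist -0.001 alt 3.141 | ee [ 504.  -352.9  159.4] yaw -0.001 q [-0.7   0.24  1.28  0.    1.61 -0.7 ]
slide [45.29 -8.44 -0.19] twist -0.001 alt 3.141 | ee [ 504.  -352.9  159.4] yaw -0.001 q [-0.7   0.24  1.28  0.    1.61 -0.7 ]
slide [58.99  8.49 -0.17] twist -0.001 alt 3.141 | ee [ 504.  -352.9  159.4] yaw -0.001 q [-0.7   0.24  1.28  0.    1.61 -0.7 ]
```

```bash
python3 -m jog '[{"slide":[1.4,-0.5,0],"twist":0},{"slide":[4,-1.5,0],"twist":0},{"slide":[7,-2.6,0],"twist":0},{"slide":[10.5,-3.9,0],"twist":0},{"slide":[14,-5.2,0],"twist":0},{"slide":[17.5,-6.5,0],"twist":0},{"slide":[21,-7.8,0],"twist":0},{"slide":[25,-9.2,0],"twist":0},{"slide":[29,-9.6,0],"twist":0},{"slide":[33,-9.5,0],"twist":0}]'
python3 -m jog '[{"slide":[4,0.3,0],"twist":0},{"slide":[8,0.6,0],"twist":0},{"slide":[12,1,0],"twist":0},{"slide":[15,3.5,0],"twist":0},{"slide":[18,7,0],"twist":0},{"slide":[20.5,10.5,0],"twist":0},{"slide":[22.7,14,0],"twist":0},{"slide":[24.4,16.3,0],"twist":0},{"slide":[25.6,17.7,0],"twist":0},{"slide":[26,18,0],"twist":0}]'
python3 -m jog '[{"slide":[0,0,0],"twist":0},{"slide":[0,0,0],"twist":0}]'
python3 - <<'E'
from meas import *
tool([589.4,236.9,35.5],0)
E
```

```text
time_s: 13.8
ee_pos: [406.6, -20.8, 155.5]
tool_rot: [-2.222, -2.217, 0.003]
force: [0.3, 0.2, -0.8]
opening: 0.546
gripper_force: 41.1
time_s: 14.8
ee_pos: [588.9, 238.3, 153.9]
tool_rot: [-2.22, -2.22, 0.006]
force: [-0.5, -0.3, -1.1]
opening: 0.544
gripper_force: 41.1
time_s: 15.0
ee_pos: [587.9, 236.9, 156.4]
tool_rot: [-2.222, -2.22, 0.003]
force: [0.4, -0.2, 0.9]
opening: 0.539
gripper_force: 41.1
slide [1.000e-02 1.800e-01 1.209e+01] twist -0.001 alt 3.14 | ee [587.9 236.9 156.4] yaw -0.001 q [ 0.29  0.29  1.23 -0.    1.62  0.29]
```

```bash
python3 -m jog '[{"slide":[0,0.1,1.5],"twist":0},{"slide":[0,0.1,4],"twist":0},{"slide":[0,0.1,7],"twist":0},{"slide":[0,0.1,9],"twist":0},{"slide":[0,0.1,10],"twist":0},{"slide":[0,0.1,10.6],"twist":0},{"slide":[0,0.1,11.1],"twist":0},{"slide":[0,0.1,11.5],"twist":0},{"slide":[0,0.1,11.8],"twist":0},{"slide":[0,0.1,11.8],"twist":0}]'
python3 -m jog '[{"slide":[0,0,0.2],"twist":0},{"slide":[0,0,0.4],"twist":0},{"slide":[0,0,0.4],"twist":0}]'
python3 -m jog '[{"slide":[0,0,0.1],"twist":0},{"slide":[0,0,0.1],"twist":0}]'
python3 -m jog '[{"slide":[0,0,0.1],"twist":0},{"slide":[0,0,0.1],"twist":0}]'
python3 - <<'E'
from meas import *
im,d=bot.capture("side"); cv2.imwrite("pics/side4.png",im)
M=masks(im); 
for k in("yel","blu"):
    for zz in (1,):
        n,l,s,c=cv2.connectedComponentsWithStats(M[k].astype(np.uint8)); print(k,[(c[i].round(),s[i,4]) for i in range(1,n) if s[i,4]>30])
print(proj("side",[[589.4,236.9,79],[510.8,183.5,79]]))
E
```

```text
time_s: 16.0
ee_pos: [590.0, 237.6, 39.4]
tool_rot: [2.222, 2.22, 0.001]
force: [1.3, -0.3, -0.8]
opening: 0.546
gripper_force: 41.1
time_s: 16.3
ee_pos: [590.3, 237.7, 36.1]
tool_rot: [2.222, 2.22, 0.002]
force: [-1.9, -0.7, 2.4]
opening: 0.543
gripper_force: 41.4
time_s: 16.5
ee_pos: [590.3, 237.9, 36.0]
tool_rot: [2.222, 2.22, 0.003]
force: [-2.6, -0.0, 5.6]
opening: 0.542
gripper_force: 41.8
time_s: 16.7
ee_pos: [590.4, 238.0, 36.0]
tool_rot: [2.222, 2.22, 0.003]
force: [-2.9, -0.9, 8.9]
opening: 0.541
gripper_force: 42.1
yel [(array([244., 188.]), np.int32(182)), (array([245., 210.]), np.int32(334)), (array([356., 307.]), np.int32(93))]
blu [(array([260., 178.]), np.int32(108)), (array([155., 180.]), np.int32(40)), (array([269., 197.]), np.int32(103)), (array([496., 263.]), np.int32(109))]
[[258.01108536 175.83332783]
 [243.9678371  186.23835907]]
```

```bash
python3 -m jog '[{"slide":[0,0,-0.2],"twist":0},{"slide":[0,0,-0.2],"twist":0},{"slide":[0,0,-0.2],"twist":0},{"slide":[0,0,-0.2],"twist":0},{"slide":[0,0,-0.2],"twist":0},{"slide":[0,0,-0.2],"twist":0}]' 1
python3 -m jog '[{"slide":[0,0,-1],"twist":0},{"slide":[0,0,-3],"twist":0},{"slide":[0,0,-6],"twist":0},{"slide":[0,0,-9],"twist":0},{"slide":[0,0,-11],"twist":0},{"slide":[0,0,-12],"twist":0}]'
python3 -m jog '[{"slide":[-1.5,-1.9,0],"twist":0},{"slide":[-4,-4.9,0],"twist":0},{"slide":[-6.5,-8,0],"twist":0},{"slide":[-9,-11.1,0],"twist":0},{"slide":[-11.5,-14.2,0],"twist":0},{"slide":[-14.5,-16.7,0],"twist":0},{"slide":[-18.5,-17.6,0],"twist":0},{"slide":[-22.5,-17.8,0],"twist":0},{"slide":[-26.5,-17.9,0],"twist":0},{"slide":[-29.8,-18,0],"twist":0}]'
python3 -m jog '[{"slide":[-3.5,0.7,0],"twist":0.08},{"slide":[-7,1.9,0],"twist":0.17},{"slide":[-10.5,3.1,0],"twist":0.26},{"slide":[-12.7,3.8,0],"twist":0.26},{"slide":[-13.7,4.1,0],"twist":0.26},{"slide":[-13.7,4.1,0],"twist":0.26},{"slide":[-13.7,4.1,0],"twist":0.26}]'
python3 - <<'E'
from meas import *
tool([451.1,-197.5,21],-0.26)
im,d=bot.capture("top"); cv2.imwrite("pics/top5.png",im); M=masks(im)
for k,uv,z in (("yel",(221,213),79),("blu",(201,183),79),("whi",(372,247),56)): print(k,circ(ray("top",blob(M[k],uv),z)))
E
```

```text
time_s: 17.35
ee_pos: [589.8, 237.5, 34.9]
tool_rot: [-2.222, -2.22, 0.001]
force: [-0.1, 0.2, 0.0]
opening: 0.998
gripper_force: 0.0
time_s: 17.95
ee_pos: [591.2, 238.0, 159.3]
tool_rot: [2.221, 2.218, 0.008]
force: [0.3, 0.8, -0.4]
opening: 0.999
gripper_force: 0.0
time_s: 18.95
ee_pos: [408.8, -62.0, 155.1]
tool_rot: [2.223, 2.219, -0.0]
force: [0.5, 0.7, -0.3]
opening: 1.001
gripper_force: 0.0
time_s: 19.65
ee_pos: [450.1, -196.3, 154.9]
tool_rot: [-2.49, -1.913, -0.0]
force: [-0.2, -0.1, 0.4]
opening: 0.997
gripper_force: 0.0
slide [-0.1   0.14 13.39] twist -0.0 alt 3.141 | ee [ 450.1 -196.3  154.9] yaw -0.26 q [-0.53 -0.03  1.59  0.    1.58 -0.27]
yel (array([502.7, 173.1]), 46.7)
blu (array([576.9, 224.1]), 46.0)
whi (array([ 456.2, -190.7]), 12.8)
```

```bash
python3 -m jog '[{"slide":[0,0.1,1.5],"twist":0},{"slide":[0,0.1,4],"twist":0},{"slide":[0,0.1,7],"twist":0},{"slide":[0,0.1,9.5],"twist":0},{"slide":[0,0.1,11.5],"twist":0},{"slide":[0,0.1,12.7],"twist":0},{"slide":[0,0.1,13.3],"twist":0},{"slide":[0,0.1,13.3],"twist":0}]'
python3 -m jog '[{"slide":[0,0,0],"twist":0},{"slide":[0,0,0],"twist":0},{"slide":[0,0,0],"twist":0},{"slide":[0,0,0],"twist":0},{"slide":[0,0,0],"twist":0},{"slide":[0,0,0],"twist":0},{"slide":[0,0,0],"twist":0},{"slide":[0,0,0],"twist":0}]' -1 40
python3 -m jog '[{"slide":[0,0,-0.5],"twist":0},{"slide":[0,0,-2],"twist":0},{"slide":[0,0,-4],"twist":0},{"slide":[0,0,-7],"twist":0},{"slide":[0,0,-10],"twist":0},{"slide":[0,0,-12],"twist":0},{"slide":[0,0,-13],"twist":0},{"slide":[0,0,-13],"twist":0}]'
python3 - <<'E'
from meas import *
tool([420,0,154],-0.26); tool([564.3,105,154],-0.26)
im,d=bot.capture("side"); cv2.imwrite("pics/side6.png",im); im2,d=bot.capture("top"); cv2.imwrite("pics/top6.png",im2)
cv2.imwrite("pics/v6.png",cv2.resize(np.hstack([im2[130:310,170:460],im[120:300,210:400]]),None,fx=1.6,fy=1.6))
E
```

```text
time_s: 20.5
ee_pos: [451.2, -196.9, 22.0]
tool_rot: [-2.49, -1.914, 0.0]
force: [-0.5, 0.2, -0.1]
opening: 1.0
gripper_force: 0.0
time_s: 21.3
ee_pos: [454.2, -199.0, 25.0]
tool_rot: [2.486, 1.909, 0.006]
force: [2.4, -0.8, 7.6]
opening: -0.001
gripper_force: 4.0
time_s: 22.1
ee_pos: [451.7, -197.8, 153.2]
tool_rot: [2.49, 1.913, 0.001]
force: [0.3, -0.1, 0.1]
opening: 0.004
gripper_force: 0.0
slide [18.29 -8.17 -0.1 ] twist -0.001 alt 3.141 | ee [ 451.7 -197.8  153.2] yaw -0.261 q [-0.53 -0.03  1.59  0.    1.58 -0.27]
slide [32.16  3.06 -0.09] twist -0.001 alt 3.141 | ee [ 451.7 -197.8  153.2] yaw -0.261 q [-0.53 -0.03  1.59  0.    1.58 -0.27]
```

View pics/v6.png

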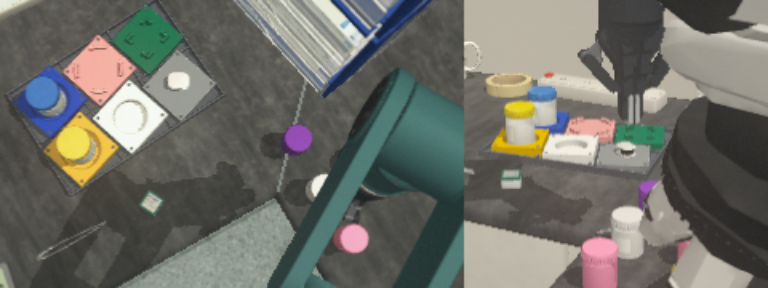

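Yellow and blue are both seated. The grip on the white jar came up empty: the opening reads 0 and the jar is still standing at about (312,260) in the side view. I'll move aside and measure it again.

```bash
python3 -m jog '[{"slide":[2,-0.8,0],"twist":0},{"slide":[6,-2.4,0],"twist":0},{"slide":[10,-4.4,0],"twist":0},{"slide":[14,-6.2,0],"twist":0},{"slide":[17,-7.6,0],"twist":0},{"slide":[18,-8,0],"twist":0},{"slide":[18,-8,0],"twist":0}]' 1
python3 - <<'E'
from meas import *
im2,d=bot.capture("top"); cv2.imwrite("pics/top7.png",im2); im,_=bot.capture("side"); cv2.imwrite("pics/side7.png",im)
M=masks(im2); b=blob(M["whi"],(372,247)); print(b.mean(0),circ(ray("top",b,56)),rect(ray("top",b,56)))
C=cloud("top",d); k=cv2.fillPoly(np.zeros((420,560),np.uint8),[b.astype(int)],1)>0; print(np.median(C[k],0))
g=[(350,200),(330,230)]; o=np.load("top0.npz")["im"]
w=((masks(o)["whi"])&(np.arange(560)[None]>340)&(np.arange(420)[:,None]>225)); print("before",blob(w,(372,247)).mean(0))
cv2.imwrite("pics/v7.png",cv2.resize(np.hstack([im2[190:310,330:450],im[210:330,260:380]]),None,fx=3.3,fy=3.3,interpolation=cv2.INTER_CUBIC))
E
```

```text
time_s: 22.9
ee_pos: [419.6, -2.0, 150.8]
tool_rot: [-2.488, -1.916, 0.003]
force: [-0.9, 0.5, -0.5]
opening: 0.998
gripper_force: 0.0
[372.73333333 246.88888889] (array([ 448.9, -197.8]), 19.3) (array([ 449.6, -197.8]), array([39. , 38.6]), 44.4)
[ 448.9033167  -198.02326435   55.59576004]
before [372.56818182 246.31818182]
```

View pics/v7.png

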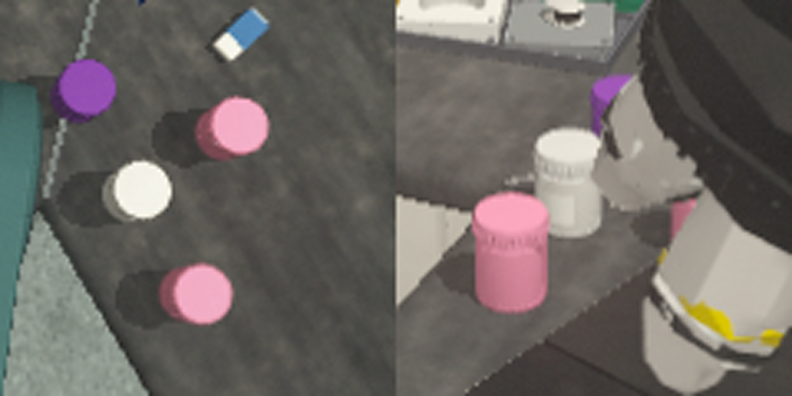

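The white jar is still upright at (372,247), about 2 mm from where it was. I'll grip lower on the body and watch the closing in steps.

```bash
python3 -m jog '[{"slide":[-2,0.8,0],"twist":0},{"slide":[-6,2.4,0],"twist":0},{"slide":[-10,4.4,0],"twist":0},{"slide":[-14,6.2,0],"twist":0},{"slide":[-17,7.5,0],"twist":0},{"slide":[-18,7.9,0],"twist":0},{"slide":[-18.1,7.9,0],"twist":0},{"slide":[-18.1,7.9,0],"twist":0}]' 1
python3 -m jog '[{"slide":[0,0,1.5],"twist":0},{"slide":[0,0,4],"twist":0},{"slide":[0,0,7],"twist":0},{"slide":[0,0,10],"twist":0},{"slide":[0,0,12],"twist":0},{"slide":[0,0,13.2],"twist":0},{"slide":[0,0,13.8],"twist":0},{"slide":[0,0,13.8],"twist":0}]'
python3 -c "
from meas import *
tool([450,-198,15],-0.26)"
python3 -m jog '[{"slide":[0,0,0],"twist":0},{"slide":[0,0,0],"twist":0},{"slide":[0,0,0],"twist":0}]' -1 30
python3 -m jog '[{"slide":[0,0,0],"twist":0},{"slide":[0,0,0],"twist":0}]'
python3 -m jog '[{"slide":[0,0,0],"twist":0},{"slide":[0,0,0],"twist":0}]'
python3 -m jog '[{"slide":[0,0,0],"twist":0},{"slide":[0,0,0],"twist":0}]'
```

```text
time_s: 23.8
ee_pos: [449.7, -198.2, 151.8]
tool_rot: [-2.491, -1.911, -0.0]
force: [-0.0, 1.2, -0.1]
opening: 0.999
gripper_force: 0.0
time_s: 24.6
ee_pos: [450.2, -197.6, 14.1]
tool_rot: [-2.49, -1.914, 0.0]
force: [0.2, 0.5, 0.9]
opening: 0.997
gripper_force: 0.0
slide [-0.04 -0.   -0.09] twist -0.0 alt 3.142 | ee [ 450.2 -197.6   14.1] yaw -0.26 q [-0.53  0.08  1.77  0.    1.29 -0.27]
time_s: 24.9
ee_pos: [450.9, -198.7, 15.3]
tool_rot: [2.49, 1.912, 0.001]
force: [-0.9, -0.7, 0.4]
opening: 0.51
gripper_force: 0.8
time_s: 25.1
ee_pos: [450.8, -198.7, 15.3]
tool_rot: [2.49, 1.912, 0.001]
force: [-1.6, 0.0, 4.7]
opening: 0.438
gripper_force: 30.0
time_s: 25.3
ee_pos: [450.8, -198.8, 15.3]
tool_rot: [2.49, 1.912, 0.001]
force: [-1.9, 0.1, 6.6]
opening: 0.436
gripper_force: 30.0
time_s: 25.5
ee_pos: [450.8, -198.7, 15.3]
tool_rot: [2.49, 1.912, 0.001]
force: [-0.5, 1.1, 5.7]
opening: 0.443
gripper_force: 30.0
```

```bash
python3 -m jog '[{"slide":[0,0,-0.5],"twist":0},{"slide":[0,0,-2],"twist":0},{"slide":[0,0,-4],"twist":0},{"slide":[0,0,-7],"twist":0},{"slide":[0,0,-10],"twist":0},{"slide":[0,0,-12],"twist":0},{"slide":[0,0,-13],"twist":0},{"slide":[0,0,-13],"twist":0}]'
python3 -m jog '[{"slide":[1.5,-0.7,0],"twist":0},{"slide":[4.5,-2,0],"twist":0},{"slide":[8,-3.6,0],"twist":0},{"slide":[11.5,-5.2,0],"twist":0},{"slide":[15,-6.6,0],"twist":0},{"slide":[18.3,-7,0],"twist":0},{"slide":[21,-5.2,0],"twist":0},{"slide":[23.6,-3.2,0],"twist":0},{"slide":[26.2,-1.2,0],"twist":0},{"slide":[28.8,0.8,0],"twist":0}]'
python3 -m jog '[{"slide":[2,1.5,0],"twist":0},{"slide":[3,2.3,0],"twist":0},{"slide":[3.2,2.5,0],"twist":0},{"slide":[3.2,2.5,0],"twist":0},{"slide":[3.2,2.5,0],"twist":0}]'
python3 -c "
from meas import *
tool([564.3,105,23],-0.26)"
```

```text
time_s: 26.3
ee_pos: [450.8, -198.7, 145.4]
tool_rot: [2.49, 1.912, 0.002]
force: [0.2, 0.1, -1.2]
opening: 0.44
gripper_force: 30.2
time_s: 27.3
ee_pos: [531.2, 79.8, 141.9]
tool_rot: [-2.488, -1.913, 0.005]
force: [-0.2, -0.5, -1.0]
opening: 0.442
gripper_force: 30.3
time_s: 27.8
ee_pos: [563.7, 101.7, 144.0]
tool_rot: [-2.492, -1.912, 0.002]
force: [0.2, 0.2, -0.6]
opening: 0.442
gripper_force: 30.3
slide [ 3.40e-01 -1.00e-02  1.21e+01] twist -0.002 alt 3.14 | ee [563.7 101.7 144. ] yaw -0.262 q [ 0.08  0.16  1.41 -0.    1.57  0.34]
```

```bash
python3 -m jog '[{"slide":[0.2,0,1.5],"twist":0},{"slide":[0.2,0,4],"twist":0},{"slide":[0.2,0,7],"twist":0},{"slide":[0.2,0,9],"twist":0},{"slide":[0.2,0,10],"twist":0},{"slide":[0.2,0,10.6],"twist":0},{"slide":[0.2,0,11.1],"twist":0},{"slide":[0.2,0,11.5],"twist":0},{"slide":[0.2,0,11.8],"twist":0},{"slide":[0.2,0,11.8],"twist":0}]'
python3 -m jog '[{"slide":[0,0,0.2],"twist":0},{"slide":[0,0,0.4],"twist":0},{"slide":[0,0,0.4],"twist":0}]'
python3 -m jog '[{"slide":[0,0,0.1],"twist":0},{"slide":[0,0,0.1],"twist":0}]'
python3 -m jog '[{"slide":[0,0,0.1],"twist":0},{"slide":[0,0,0.1],"twist":0}]'
```

```text
time_s: 28.8
ee_pos: [565.3, 104.3, 26.4]
tool_rot: [2.491, 1.913, 0.001]
force: [-0.4, 0.4, -0.7]
opening: 0.441
gripper_force: 30.3
time_s: 29.1
ee_pos: [565.5, 104.3, 22.6]
tool_rot: [2.491, 1.913, 0.001]
force: [1.0, -0.5, -1.0]
opening: 0.437
gripper_force: 30.4
time_s: 29.3
ee_pos: [565.6, 104.5, 22.4]
tool_rot: [2.491, 1.913, 0.002]
force: [-1.9, 0.5, 5.5]
opening: 0.443
gripper_force: 30.9
time_s: 29.5
ee_pos: [565.7, 104.6, 22.3]
tool_rot: [2.491, 1.913, 0.003]
force: [-4.0, -0.3, 9.7]
opening: 0.446
gripper_force: 31.3
```

```bash
python3 -m jog '[{"slide":[0,0,-0.2],"twist":0},{"slide":[0,0,-0.2],"twist":0},{"slide":[0,0,-0.2],"twist":0},{"slide":[0,0,-0.2],"twist":0},{"slide":[0,0,-0.2],"twist":0},{"slide":[0,0,-0.2],"twist":0}]' 1
python3 -m jog '[{"slide":[0,0,-1],"twist":0},{"slide":[0,0,-3],"twist":0},{"slide":[0,0,-6],"twist":0},{"slide":[0,0,-9],"twist":0},{"slide":[0,0,-11],"twist":0},{"slide":[0,0,-12],"twist":0},{"slide":[0,0,-12],"twist":0}]'
python3 -m jog '[{"slide":[1.6,-1.5,0],"twist":-0.05},{"slide":[4.4,-4.1,0],"twist":-0.15},{"slide":[7.3,-6.8,0],"twist":-0.28},{"slide":[10.3,-9.5,0],"twist":-0.42},{"slide":[13.2,-12.2,0],"twist":-0.56},{"slide":[16,-14.8,0],"twist":-0.7},{"slide":[18.8,-17.4,0],"twist":-0.84},{"slide":[21,-19.5,0],"twist":-0.98},{"slide":[22,-20.4,0],"twist":-1.1},{"slide":[22,-20.4,0],"twist":-1.106}]'
python3 - <<'E'
from meas import *
im2,d=bot.capture("top"); cv2.imwrite("pics/top8.png",im2); im,_=bot.capture("side"); cv2.imwrite("pics/side8.png",im)
tool([424.4,369.3,-1],0.846)
cv2.imwrite("pics/v8.png",cv2.resize(np.hstack([im2[130:290,110:320],im[150:310,150:340]]),None,fx=2,fy=2,interpolation=cv2.INTER_CUBIC))
E
```

```text
time_s: 30.1
ee_pos: [565.0, 104.3, 22.0]
tool_rot: [-2.491, -1.913, 0.0]
force: [0.3, -0.4, 0.1]
opening: 0.999
gripper_force: 0.0
time_s: 30.8
ee_pos: [566.3, 104.4, 144.6]
tool_rot: [2.49, 1.912, 0.006]
force: [0.3, -0.4, 0.1]
opening: 1.002
gripper_force: 0.0
time_s: 31.8
ee_pos: [422.9, 370.5, 140.2]
tool_rot: [-1.109, -2.937, 0.004]
force: [0.4, -0.8, -0.0]
opening: 0.999
gripper_force: 0.0
slide [ 0.04  0.08 14.18] twist -0.003 alt 3.139 | ee [424.4 368.8 140.8] yaw 0.843 q [ 0.61  0.14  1.44 -0.    1.57 -0.23]
```

View pics/v8.png

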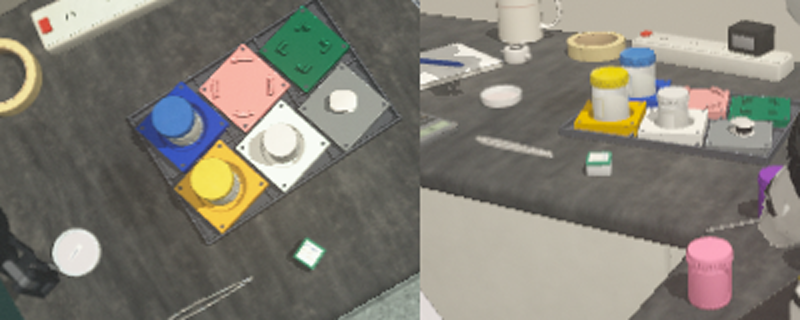

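Yellow, blue and white are all seated, with the white lid at (283,142) in the crop. Now the dish.

```bash
python3 -m jog '[{"slide":[0,0.1,1.5],"twist":0},{"slide":[0,0.1,4],"twist":0},{"slide":[0,0.1,7],"twist":0},{"slide":[0,0.1,10],"twist":0},{"slide":[0,0.1,12],"twist":0},{"slide":[0,0.1,13.2],"twist":0},{"slide":[0,0.1,13.8],"twist":0},{"slide":[0,0.1,14.1],"twist":0},{"slide":[0,0.1,14.1],"twist":0}]'
python3 -m jog '[{"slide":[0,0,0],"twist":0},{"slide":[0,0,0],"twist":0},{"slide":[0,0,0],"twist":0}]' -1 20
python3 -m jog '[{"slide":[0,0,0],"twist":0},{"slide":[0,0,0],"twist":0},{"slide":[0,0,0],"twist":0}]'
python3 -m jog '[{"slide":[0,0,0],"twist":0},{"slide":[0,0,0],"twist":0}]'
```

```text
time_s: 32.8
ee_pos: [426.1, 370.4, 1.8]
tool_rot: [1.116, 2.936, 0.002]
force: [-0.4, 0.6, 0.4]
opening: 1.002
gripper_force: 0.0
time_s: 33.1
ee_pos: [426.0, 370.6, 2.1]
tool_rot: [1.115, 2.936, 0.002]
force: [0.1, -0.3, 0.5]
opening: 0.515
gripper_force: 0.0
time_s: 33.4
ee_pos: [425.5, 370.3, 1.3]
tool_rot: [1.115, 2.937, 0.0]
force: [-0.4, -0.7, 0.1]
opening: 0.0
gripper_force: 0.0
time_s: 33.6
ee_pos: [425.5, 370.2, 1.2]
tool_rot: [-1.115, -2.937, 0.0]
force: [-0.8, 0.0, 0.6]
opening: 0.001
gripper_force: 0.0
```

The gripper shut with no contact, so the dish was missed. I'll look at where the tips really are.

```bash
python3 - <<'E'
from meas import *
im2,d2=bot.capture("top"); im,d=bot.capture("side"); cv2.imwrite("pics/side9.png",im); cv2.imwrite("pics/top9.png",im2)
print(proj("side",[[425.5,370.3,1.3],[425.5,370.3,41.3],[424.4,369.3,0]]))
C=cloud("side",d); k=(abs(C[...,0]-425)<30)&(abs(C[...,1]-370)<30)&(C[...,2]>2)&(C[...,2]<120)
g=im.max(2)<70
for z in range(0,80,8):
    m=k&g&(C[...,2]>=z)&(C[...,2]<z+8); print(z,m.sum(),np.median(C[m],0).round() if m.any() else "")
a=cv2.resize(im[130:240,110:270],None,fx=4.8,fy=4.8,interpolation=cv2.INTER_CUBIC)
cv2.imwrite("pics/v9.png",a)
E
```

```text
[[190.63796645 199.61495932]
 [189.32025337 187.33009869]
 [190.48019976 200.18604596]]
0 0 
8 0 
16 0 
24 0 
32 1 [423. 360.  39.]
40 7 [418. 362.  43.]
48 5 [418. 361.  53.]
56 9 [416. 360.  61.]
64 4 [416. 355.  67.]
72 8 [410. 344.  78.]
```

View pics/v9.png

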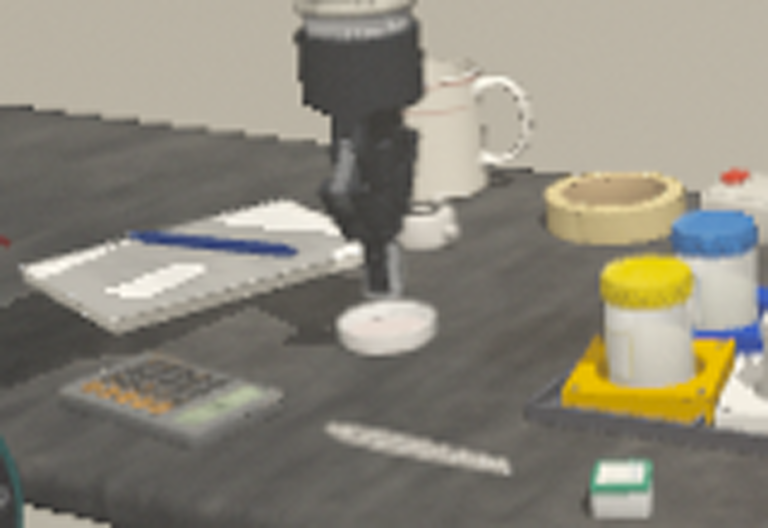

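The tips hang about 28 mm above where the tool pose puts them: the finger ends are at (190,191), against (190,200) expected. The reported height is therefore off. I'll touch the bare worktop beside the dish to get the true offset.

```bash
python3 -m jog '[{"slide":[0,0,-1],"twist":0},{"slide":[-1.5,-1.6,-2],"twist":0},{"slide":[-3.2,-3.5,-2],"twist":0},{"slide":[-4.5,-5,-2],"twist":0},{"slide":[-4.7,-5.2,0],"twist":0},{"slide":[-4.7,-5.2,1],"twist":0},{"slide":[-4.7,-5.2,1.8],"twist":0},{"slide":[-4.7,-5.2,2],"twist":0},{"slide":[-4.7,-5.2,2],"twist":0}]' -1 20
for i in 1; do python3 -m jog '[{"slide":[0,0,0.2],"twist":0},{"slide":[0,0,0.3],"twist":0},{"slide":[0,0,0.3],"twist":0}]'; done
python3 -m jog '[{"slide":[0,0,0.2],"twist":0},{"slide":[0,0,0.2],"twist":0}]'
python3 - <<'E'
from meas import *
im,d=bot.capture("side"); im2,_=bot.capture("top")
s=bot.read_state(); print(s["ee_pos"],s["force"])
print(proj("side",[s["ee_pos"]+[0,0,k] for k in(0,30)]))
cv2.imwrite("pics/v10.png",cv2.resize(im[150:230,150:250],None,fx=6,fy=6,interpolation=cv2.INTER_CUBIC))
E
```

```text
time_s: 34.6
ee_pos: [426.0, 300.5, -19.0]
tool_rot: [-1.114, -2.937, 0.0]
force: [-0.3, -1.2, -0.4]
opening: 0.003
gripper_force: 0.0
time_s: 34.9
ee_pos: [426.2, 300.3, -21.6]
tool_rot: [1.115, 2.937, 0.0]
force: [0.3, -0.6, -0.6]
opening: 0.002
gripper_force: 0.0
time_s: 35.1
ee_pos: [426.0, 300.1, -23.9]
tool_rot: [-1.115, -2.937, 0.0]
force: [-0.9, 0.4, 0.5]
opening: -0.001
gripper_force: 0.0
[426.10754765 300.10261459 -23.79222514] [ 0.11736657 -0.1343132  -0.03649023]
[[201.3027197  214.36467311]
 [200.36330074 204.98888078]]
```

View pics/v10.png

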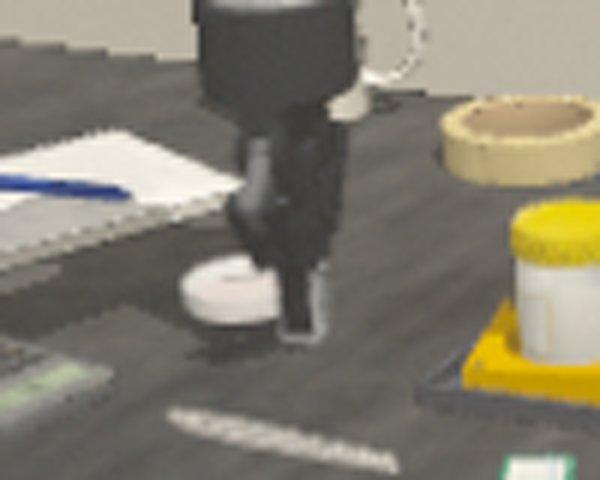

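The tips are now just above the worktop, at (200.5,206.7). Feeling for contact.

```bash
python3 -m jog '[{"slide":[0,0,0.2],"twist":0},{"slide":[0,0,0.2],"twist":0}]'
python3 -m jog '[{"slide":[0,0,0.2],"twist":0},{"slide":[0,0,0.2],"twist":0}]'
python3 -m jog '[{"slide":[0,0,0.2],"twist":0},{"slide":[0,0,0.2],"twist":0}]'
```

```text
time_s: 35.4
ee_pos: [425.9, 300.0, -26.1]
tool_rot: [-1.115, -2.937, 0.001]
force: [0.0, 0.6, -0.7]
opening: -0.001
gripper_force: 0.0
time_s: 35.6
ee_pos: [426.4, 300.3, -27.0]
tool_rot: [1.115, 2.937, 0.001]
force: [-1.3, -0.8, 4.1]
opening: -0.001
gripper_force: 2.1
time_s: 35.8
ee_pos: [426.4, 300.3, -27.1]
tool_rot: [1.115, 2.937, 0.0]
force: [-5.2, -2.4, 15.4]
opening: 0.002
gripper_force: 7.4
```

True tip height is the reported z plus 27 mm. Going back to the dish.

```bash
python3 -m jog '[{"slide":[0,0,-1.5],"twist":0},{"slide":[0,0,-4],"twist":0},{"slide":[0,0,-5.3],"twist":0},{"slide":[1.5,1.6,-5.3],"twist":0},{"slide":[3.2,3.5,-5.3],"twist":0},{"slide":[4.5,5,-5.3],"twist":0},{"slide":[4.7,5.2,-5.3],"twist":0},{"slide":[4.7,5.2,-5.3],"twist":0},{"slide":[4.7,5.2,-5.3],"twist":0}]' 1
python3 - <<'E'
from meas import *
im2,_=bot.capture("top"); M=masks(im2); b=blob(M["dish"],(148,256)); print(len(b),circ(ray("top",b,15)))
tool([424.4,369.3,-27],0.846)
E
```

```text
time_s: 36.7
ee_pos: [425.3, 369.3, 22.8]
tool_rot: [-1.116, -2.937, 0.002]
force: [-0.0, -0.6, -0.5]
opening: 1.004
gripper_force: 0.0
52 (array([431.9, 363.4]), 23.0)
slide [ 0.08 -0.06  4.99] twist -0.002 alt 3.14 | ee [425.4 369.3  22.9] yaw 0.844 q [ 0.61  0.22  1.59 -0.    1.33 -0.23]
```

```bash
python3 -m jog '[{"slide":[0.1,0,1.5],"twist":0},{"slide":[0.1,0,3],"twist":0},{"slide":[0.1,0,4.2],"twist":0},{"slide":[0.1,0,4.9],"twist":0},{"slide":[0.1,0,4.9],"twist":0}]'
python3 -m jog '[{"slide":[0,0,0],"twist":0},{"slide":[0,0,0],"twist":0},{"slide":[0,0,0],"twist":0}]' -1 20
python3 -m jog '[{"slide":[0,0,0],"twist":0},{"slide":[0,0,0],"twist":0},{"slide":[0,0,0],"twist":0}]'
```

```text
time_s: 37.25
ee_pos: [423.4, 369.8, -28.0]
tool_rot: [-1.115, -2.935, 0.005]
force: [-0.3, 0.4, 0.5]
opening: 0.996
gripper_force: 0.0
time_s: 37.55
ee_pos: [425.6, 371.5, -24.5]
tool_rot: [1.115, 2.936, 0.003]
force: [-0.7, -0.2, -0.1]
opening: 0.646
gripper_force: 21.2
time_s: 37.85
ee_pos: [425.6, 371.5, -24.6]
tool_rot: [1.115, 2.936, 0.003]
force: [0.4, 0.4, 4.3]
opening: 0.644
gripper_force: 21.5
```

```bash
python3 -m jog '[{"slide":[0,0,-0.5],"twist":0},{"slide":[0,0,-1.5],"twist":0},{"slide":[0,0,-3.5],"twist":0},{"slide":[0,0,-6],"twist":0},{"slide":[0,0,-9],"twist":0},{"slide":[0,0,-12],"twist":0},{"slide":[0,0,-13.5],"twist":0},{"slide":[0,0,-14],"twist":0},{"slide":[0,0,-14],"twist":0}]'
python3 -m jog '[{"slide":[-1.5,0,0],"twist":0},{"slide":[-4,-0.2,0],"twist":0},{"slide":[-7.5,-0.4,0],"twist":0},{"slide":[-11.5,-0.6,0],"twist":0},{"slide":[-15.5,-0.8,0],"twist":0},{"slide":[-19.5,-1,0],"twist":0},{"slide":[-23.5,-1.2,0],"twist":0},{"slide":[-27,-1.4,0],"twist":0},{"slide":[-29.5,-1.5,0],"twist":0},{"slide":[-30.4,-1.5,0],"twist":0}]'
python3 -m jog '[{"slide":[0,0,0],"twist":0},{"slide":[0,0,0],"twist":0}]'
python3 - <<'E'
from meas import *
tool([642.8,158.4,-9],0.846)
E
```

```text
time_s: 38.75
ee_pos: [424.7, 370.9, 114.2]
tool_rot: [1.115, 2.937, 0.0]
force: [-0.5, 0.4, 0.3]
opening: 0.645
gripper_force: 21.3
time_s: 39.75
ee_pos: [643.0, 154.2, 111.3]
tool_rot: [-1.12, -2.932, 0.005]
force: [0.3, -0.9, -0.5]
opening: 0.644
gripper_force: 21.3
time_s: 39.95
ee_pos: [641.2, 158.4, 113.1]
tool_rot: [-1.114, -2.935, 0.001]
force: [-0.5, 0.4, -0.1]
opening: 0.646
gripper_force: 21.3
slide [-0.15  0.13 12.21] twist -0.001 alt 3.141 | ee [641.2 158.4 113.1] yaw 0.845 q [ 0.16  0.37  1.22  0.    1.56 -0.69]
```

```bash
python3 -m jog '[{"slide":[-0.1,0.1,1.5],"twist":0},{"slide":[-0.1,0.1,4],"twist":0},{"slide":[-0.1,0.1,7],"twist":0},{"slide":[-0.1,0.1,9],"twist":0},{"slide":[-0.1,0.1,10],"twist":0},{"slide":[-0.1,0.1,10.6],"twist":0},{"slide":[-0.1,0.1,11],"twist":0},{"slide":[-0.1,0.1,11],"twist":0}]'
python3 - <<'E'
from meas import *
tool([642.8,158.4,-9],0.846)
im,d=bot.capture("side"); im2,_=bot.capture("top")
cv2.imwrite("pics/v11.png",cv2.resize(np.hstack([im2[130:230,180:300],im[150:250,240:360]]),None,fx=3.3,fy=3.3,interpolation=cv2.INTER_CUBIC))
E
```

```text
time_s: 40.75
ee_pos: [643.9, 158.3, 4.7]
tool_rot: [1.114, 2.936, 0.001]
force: [0.0, -0.8, -0.6]
opening: 0.644
gripper_force: 21.3
slide [ 0.09 -0.06  1.37] twist -0.001 alt 3.141 | ee [643.9 158.3   4.7] yaw 0.845 q [ 0.16  0.44  1.34  0.    1.36 -0.69]
```

View pics/v11.png

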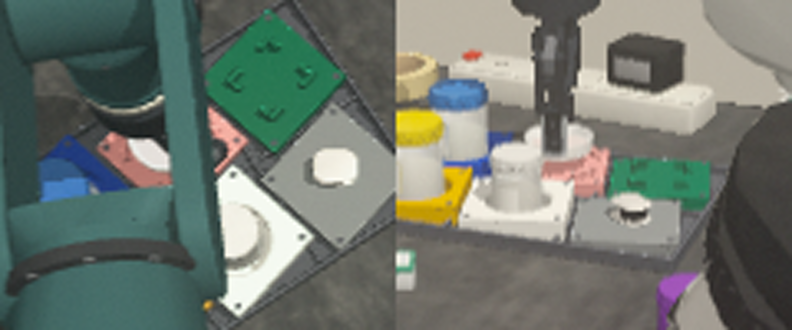

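The dish is level over the pink plate. Lowering the last bit.

```bash
python3 -m jog '[{"slide":[0,0,0.4],"twist":0},{"slide":[0,0,0.8],"twist":0},{"slide":[0,0,1],"twist":0},{"slide":[0,0,1],"twist":0}]'
python3 -m jog '[{"slide":[0,0,0.2],"twist":0},{"slide":[0,0,0.2],"twist":0}]'
python3 -m jog '[{"slide":[0,0,0.15],"twist":0},{"slide":[0,0,0.15],"twist":0}]'
python3 -m jog '[{"slide":[0,0,0.1],"twist":0},{"slide":[0,0,0.1],"twist":0}]'
```

```text
time_s: 41.25
ee_pos: [643.1, 157.9, -6.5]
tool_rot: [-1.115, -2.936, 0.001]
force: [-0.0, -0.2, -0.3]
opening: 0.645
gripper_force: 21.3
time_s: 41.45
ee_pos: [643.4, 158.0, -8.1]
tool_rot: [-1.115, -2.937, 0.0]
force: [0.7, 0.0, -0.0]
opening: 0.646
gripper_force: 21.3
time_s: 41.65
ee_pos: [643.8, 158.0, -8.6]
tool_rot: [1.115, 2.936, 0.001]
force: [-1.2, -0.1, 3.1]
opening: 0.646
gripper_force: 21.5
time_s: 41.85
ee_pos: [643.9, 158.0, -8.6]
tool_rot: [1.115, 2.936, 0.001]
force: [-3.2, -0.8, 7.2]
opening: 0.644
gripper_force: 21.8
```

```bash
python3 -m jog '[{"slide":[0,0,-0.3],"twist":0},{"slide":[0,0,-0.3],"twist":0},{"slide":[0,0,-0.3],"twist":0},{"slide":[0,0,-0.3],"twist":0},{"slide":[0,0,-0.3],"twist":0}]' 0.6
python3 -m jog '[{"slide":[0,0,-1],"twist":0},{"slide":[0,0,-3],"twist":0},{"slide":[0,0,-6],"twist":0},{"slide":[0,0,-9],"twist":0},{"slide":[0,0,-11],"twist":0},{"slide":[0,0,-12],"twist":0},{"slide":[0,0,-12],"twist":0}]'
python3 -m jog '[{"slide":[1,-1.5,0],"twist":-0.03},{"slide":[2.2,-4.5,0],"twist":-0.08},{"slide":[4,-8,0],"twist":-0.15},{"slide":[5.8,-11.5,0],"twist":-0.15},{"slide":[7.5,-15,0],"twist":-0.15},{"slide":[9,-18.3,0],"twist":-0.15},{"slide":[10,-20.4,0],"twist":-0.15},{"slide":[10.3,-21.1,0],"twist":-0.15},{"slide":[10.3,-21.1,0],"twist":-0.15},{"slide":[10.3,-21.1,0],"twist":-0.15}]' 0.6
python3 - <<'E'
from meas import *
im,d=bot.capture("side"); im2,_=bot.capture("top"); M=masks(im2)
tool([426.3,69.1,-18.5],0.995)
print(rect(ray("top",blob(M["grn"],(264,257)),19)))
cv2.imwrite("pics/v12.png",cv2.resize(np.hstack([im2[130:290,170:320],im[150:310,210:350]]),None,fx=2.7,fy=2.7,interpolation=cv2.INTER_CUBIC))
E
```

```text
time_s: 42.35
ee_pos: [643.4, 158.0, -7.7]
tool_rot: [-1.115, -2.937, 0.0]
force: [0.1, 0.7, -0.1]
opening: 0.8
gripper_force: 0.0
time_s: 43.05
ee_pos: [644.8, 158.2, 115.4]
tool_rot: [1.114, 2.933, 0.004]
force: [0.2, -0.0, 0.1]
opening: 0.802
gripper_force: 0.0
time_s: 44.05
ee_pos: [427.1, 68.7, 112.4]
tool_rot: [-0.892, -3.012, -0.001]
force: [0.0, 0.7, -1.1]
opening: 0.798
gripper_force: 0.0
slide [ 0.1  -0.03 13.1 ] twist 0.0 alt -3.141 | ee [427.3  68.8 112.5] yaw 0.995 q [ 0.03 -0.14  1.78  0.    1.51 -0.97]
(array([329.2, 123.3]), array([400. , 215.4]), 0.5)
```

View pics/v12.png

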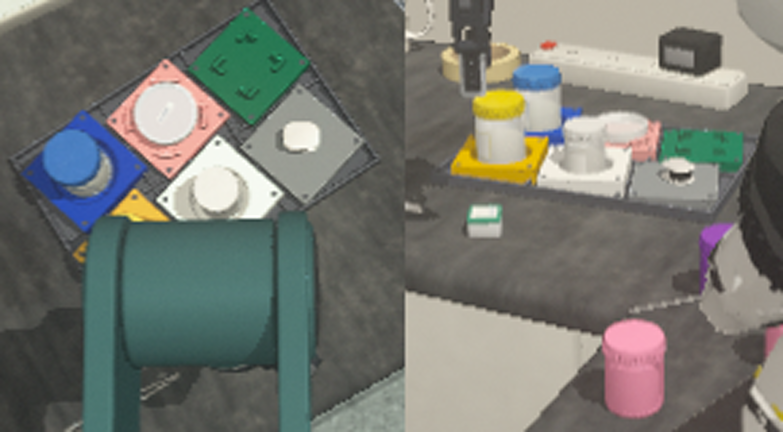

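The dish lies flat between the pink guides, at (168,112) in the crop. Picking up the box.

```bash
python3 -m jog '[{"slide":[0.1,0,1.5],"twist":0},{"slide":[0.1,0,4],"twist":0},{"slide":[0.1,0,7],"twist":0},{"slide":[0.1,0,10],"twist":0},{"slide":[0.1,0,12],"twist":0},{"slide":[0.1,0,12.8],"twist":0},{"slide":[0.1,0,13.1],"twist":0},{"slide":[0.1,0,13.1],"twist":0}]'
python3 -m jog '[{"slide":[0,0,0],"twist":0},{"slide":[0,0,0],"twist":0},{"slide":[0,0,0],"twist":0},{"slide":[0,0,0],"twist":0}]' -1 25
python3 -m jog '[{"slide":[0,0,0],"twist":0},{"slide":[0,0,0],"twist":0},{"slide":[0,0,0],"twist":0}]'
```

```text
time_s: 44.95
ee_pos: [426.5, 69.2, -17.9]
tool_rot: [0.891, 3.012, 0.001]
force: [0.9, -0.2, -0.8]
opening: 0.799
gripper_force: 0.0
time_s: 45.35
ee_pos: [426.8, 69.1, -17.0]
tool_rot: [0.891, 3.01, 0.001]
force: [0.0, 1.4, 4.1]
opening: 0.355
gripper_force: 25.7
time_s: 45.65
ee_pos: [426.8, 69.1, -17.1]
tool_rot: [0.891, 3.01, 0.001]
force: [0.0, 0.0, 4.8]
opening: 0.353
gripper_force: 25.9
```

```bash
python3 -m jog '[{"slide":[0,0,-0.5],"twist":0},{"slide":[0,0,-1.5],"twist":0},{"slide":[0,0,-3.5],"twist":0},{"slide":[0,0,-6],"twist":0},{"slide":[0,0,-9],"twist":0},{"slide":[0,0,-12],"twist":0},{"slide":[0,0,-13.5],"twist":0},{"slide":[0,0,-14],"twist":0},{"slide":[0,0,-14],"twist":0}]'
python3 - <<'E'
from meas import *
tool([696.3,79.9,0],0.8455)
T=cloud("top",np.load("top0.npz")["d"]).reshape(-1,3)
for y0 in range(-60,160,30):
    k=(T[:,1]>y0)&(T[:,1]<y0+30)&(T[:,0]>450)&(T[:,0]<1100)&(T[:,2]>50)&(T[:,2]<800)
    if k.any(): print(y0,np.percentile(T[k,0],[0.2,2]).round(),np.percentile(T[k,2],[1,99]).round())
E
```

```text
time_s: 46.55
ee_pos: [425.9, 69.1, 122.3]
tool_rot: [0.892, 3.011, 0.001]
force: [0.3, -0.9, -0.3]
opening: 0.355
gripper_force: 25.3
slide [-22.08  15.62  12.27] twist 0.15 alt -2.992 | ee [425.9  69.1 122.3] yaw 0.995 q [ 0.03 -0.15  1.77  0.    1.53 -0.97]
-60 [747. 754.] [ 55. 524.]
-30 [777. 786.] [ 54. 466.]
0 [811. 818.] [ 53. 420.]
30 [846. 855.] [ 55. 344.]
60 [855. 857.] [ 55. 340.]
90 [862. 865.] [ 56. 312.]
120 [881. 886.] [ 58. 300.]
150 [857. 861.] [ 55. 389.]
```

Clear of obstacles (x ≥ 811 at y ≥ 0). Carrying the box to the green insert.

```bash
python3 -m jog '[{"slide":[-1.2,0.8,0],"twist":0.02},{"slide":[-3.5,2.5,0],"twist":0.05},{"slide":[-6.3,4.5,0],"twist":0.09},{"slide":[-9.2,6.5,0],"twist":0.13},{"slide":[-12.2,8.6,0],"twist":0.15},{"slide":[-15.2,10.7,0],"twist":0.15},{"slide":[-18,12.7,0],"twist":0.15},{"slide":[-20.5,14.5,0],"twist":0.15},{"slide":[-21.8,15.4,0],"twist":0.15},{"slide":[-22.1,15.6,0],"twist":0.15}]'
python3 -m jog '[{"slide":[0,0,1],"twist":0},{"slide":[0,0,4],"twist":0},{"slide":[0,0,7],"twist":0},{"slide":[0,0,9],"twist":0},{"slide":[0,0,9.5],"twist":0},{"slide":[0,0,9.5],"twist":0},{"slide":[0,0,9.5],"twist":0}]'
python3 - <<'E'
from meas import *
tool([696.3,79.9,0],0.8455)
im,d=bot.capture("side"); im2,_=bot.capture("top")
print(proj("side",[[696.3,79.9,16]]))
cv2.imwrite("pics/v13.png",cv2.resize(np.hstack([im2[110:210,210:330],im[150:250,260:380]]),None,fx=3.3,fy=3.3,interpolation=cv2.INTER_CUBIC))
E
```

```text
time_s: 47.55
ee_pos: [696.1, 79.4, 118.2]
tool_rot: [-1.114, -2.933, 0.003]
force: [0.6, -0.2, -0.1]
opening: 0.353
gripper_force: 25.3
time_s: 48.25
ee_pos: [696.4, 79.7, 28.3]
tool_rot: [1.114, 2.935, 0.001]
force: [-0.8, -0.1, -0.7]
opening: 0.354
gripper_force: 25.3
slide [0.03 0.01 2.83] twist -0.0 alt 3.141 | ee [696.4  79.7  28.3] yaw 0.845 q [ 0.03  0.5   1.2   0.    1.44 -0.81]
[[319.60203241 203.20912697]]
```

View pics/v13.png

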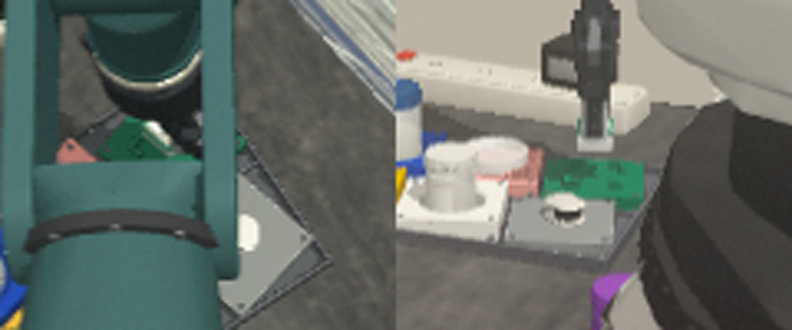

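The box is above the green plate and square to it, about (319,190) in the side view. Lowering.

```bash
python3 -m jog '[{"slide":[0,0,0.7],"twist":0},{"slide":[0,0,1.4],"twist":0},{"slide":[0,0,2],"twist":0},{"slide":[0,0,2.4],"twist":0},{"slide":[0,0,2.6],"twist":0},{"slide":[0,0,2.6],"twist":0}]'
python3 -m jog '[{"slide":[0,0,0.15],"twist":0},{"slide":[0,0,0.15],"twist":0}]'
python3 -m jog '[{"slide":[0,0,0.15],"twist":0},{"slide":[0,0,0.15],"twist":0}]'
python3 -m jog '[{"slide":[0,0,0.15],"twist":0},{"slide":[0,0,0.15],"twist":0}]'
```

```text
time_s: 48.95
ee_pos: [695.6, 79.6, -0.0]
tool_rot: [-1.115, -2.936, 0.001]
force: [-1.0, -0.4, 0.2]
opening: 0.356
gripper_force: 25.3
time_s: 49.15
ee_pos: [696.1, 79.6, -0.6]
tool_rot: [1.115, 2.937, 0.0]
force: [-0.1, -0.9, 0.3]
opening: 0.355
gripper_force: 25.3
time_s: 49.35
ee_pos: [696.3, 79.6, -1.0]
tool_rot: [1.115, 2.936, 0.001]
force: [-1.6, -0.2, 3.8]
opening: 0.351
gripper_force: 25.7
time_s: 49.55
ee_pos: [696.4, 79.6, -1.0]
tool_rot: [1.115, 2.936, 0.001]
force: [-4.0, 0.1, 7.8]
opening: 0.351
gripper_force: 26.2
```

```bash
python3 -m jog '[{"slide":[0,0,-0.3],"twist":0},{"slide":[0,0,-0.3],"twist":0},{"slide":[0,0,-0.3],"twist":0},{"slide":[0,0,-0.3],"twist":0},{"slide":[0,0,-0.3],"twist":0}]' 0.4
python3 -m jog '[{"slide":[0,0,-1],"twist":0},{"slide":[0,0,-3],"twist":0},{"slide":[0,0,-6],"twist":0},{"slide":[0,0,-9],"twist":0},{"slide":[0,0,-11],"twist":0},{"slide":[0,0,-12],"twist":0}]'
python3 -m jog '[{"slide":[2,-2.4,-0.3],"twist":0},{"slide":[5.2,-4.8,-0.6],"twist":0},{"slide":[8.4,-8,-0.8],"twist":0},{"slide":[11.6,-11.5,-1],"twist":0},{"slide":[14.8,-15,-1],"twist":0},{"slide":[17.5,-18,-1],"twist":0},{"slide":[19.5,-20.3,-1],"twist":0},{"slide":[20,-21,-1],"twist":0},{"slide":[20,-21,-1],"twist":0},{"slide":[20,-21,-1],"twist":0}]'
python3 - <<'E'
from meas import *
im,d=bot.capture("side"); im2,_=bot.capture("top")
cv2.imwrite("pics/v14.png",cv2.resize(np.hstack([im2[125:255,170:310],im[160:290,220:360]]),None,fx=2.85,fy=2.85,interpolation=cv2.INTER_CUBIC))
E
```

```text
time_s: 50.05
ee_pos: [695.7, 79.6, -1.4]
tool_rot: [-1.115, -2.936, 0.0]
force: [-0.4, -0.5, -1.0]
opening: 0.701
gripper_force: 0.0
time_s: 50.65
ee_pos: [697.5, 79.7, 123.5]
tool_rot: [1.113, 2.932, 0.004]
force: [-0.1, 0.3, -0.2]
opening: 0.704
gripper_force: 0.0
time_s: 51.65
ee_pos: [408.0, 55.2, 129.4]
tool_rot: [1.115, 2.936, 0.001]
force: [-0.3, -0.1, -0.2]
opening: 0.697
gripper_force: 0.0
```

View pics/v14.png

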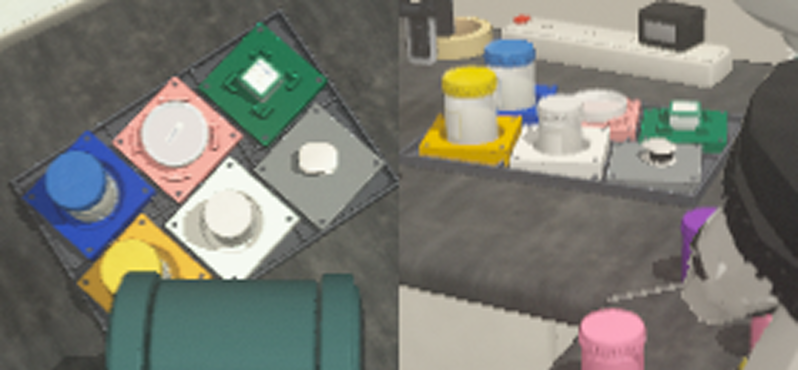

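All five look seated. A quick numerical check of heights and box angle before handing in.

```bash
python3 - <<'E'
from meas import *
im,d=bot.capture("top"); C=cloud("top",d); o=np.load("top0.npz")["im"]
for n,p in dict(Y=(510.8,183.5,79),B=(589.4,236.9,79),W=(564.3,105,63),P=(642.8,158.4,31),G=(696.3,79.9,35)).items():
    u,v=proj("top",[p])[0].round().astype(int); print(n,C[v,u].round(1),"median z",np.median(C[v-2:v+3,u-2:u+3,2]).round(1))
u,v=proj("top",[(696.3,79.9,35)])[0]
b=blob((masks(im)["whi"]),(u,v)); print("label now",rect(ray("top",b,35)))
b0=blob(masks(o)["whi"],(264,257)); print("label before",rect(ray("top",b0,19)))
b=blob(masks(im)["dish"],proj("top",[(642.8,158.4,31)])[0]); print("dish",circ(ray("top",b,31)))
b=blob(masks(im)["whi"]&(C[...,2]>50),proj("top",[(564.3,105,63)])[0]); print("white lid",circ(ray("top",b,63)))
b=blob(masks(im)["blu"]&(C[...,2]>60),proj("top",[(589.4,236.9,79)])[0]); print("blue lid",circ(ray("top",b,79)))
E
```

```text
Y [512.2 184.3  77. ] median z 81.6
B [588.4 235.9  80.6] median z 79.5
W [565.5 104.1  60.6] median z 63.7
P [642.8 158.3  29.6] median z 31.1
G [695.9  81.   33. ] median z 35.5
label now (array([696.9,  80.6]), array([20.8, 24. ]), 46.8)
label before (array([426.5,  69.4]), array([23.2, 23.1]), 57.0)
dish (array([644.3, 158.1]), 29.3)
white lid (array([564.1, 105.2]), 19.5)
blue lid (array([588.6, 236.5]), 25.7)
```

Heights match bottomed seats, every position is within 2 mm, and the box's label reads within 2° of the plate.

```bash
python3 -c "
from station import bot
print(bot.sign_off())"
```

```text
the job is handed in; nothing more can be done
None
```

All five items are in their own-colour inserts, bottomed and upright with the box square between its guides, set down in the order asked; the job was handed in at about 52 s.

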